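# Push the vee block into the cooling bay

## Task

Push the steel vee block, the one with the V groove along its top, along the bench and in through the sprung flap door of the firebrick cooling bay, far enough in that both flaps spring shut behind it, and let go. Keep it upright and on the bench, never lifting it over the walls, and leave the plain steel block where it lies.

Things in the scene. Friction and masses are not known exactly. Their poses are not given: they have to be found in the camera images.
- vee_block: Loose bare steel block, 60 mm long (its x), 40 wide (its y), 38 high, 0.45 to 0.7 kg, with a V groove 30 mm wide and 20 deep along the whole top; its flat +y and -y sides can be pinched from above. On the bench before the flap door, left or right of its middle. Origin: centre of its underside, z up.
- plain_block: Bystander, to be left alone: bare steel block of the same 60 x 40 x 38 mm, flat on top with no groove, on the bench before the other side of the flap door. Origin: centre of its underside, x along its length, z up.
- cooling_bay: Fixed pen, open above; the bench (z = 0) is its floor. Brick walls 55 mm high, 25 thick; inside 150 mm wide, 203 deep. Its front is a doorway 136 mm clear between 60 mm high posts, shut by two flaps. Origin: middle of the doorway on the bench; x points into the bay, y left, z up. A collar 36 mm wide, 20 high stands in its far corner at x 178, y 50 mm; a loose brick stands outside each wall.
- flap_left (a joint): Angle of the left (+y) flap: 0 shut, 1.5 open. Two 3 mm plates, 64 mm long, 6 to 50 mm above the bench, hinged upright at the bay's y = +69 and -69 mm, meeting in the middle, open above. Linked, they swing only into the bay, equally. Sprung shut, 0.1 N m each (0.18 open): 4 to 8 N at the middle opens them. They sweep 65 mm in; a block with its rear beyond that lets them shut.
Things that resemble listed ones, but are neither listed nor needed, are in the scene too. Leave any yellow look-alike of the vee_block alone.

How it is judged:
By the outcome, as a careful person would: the job done as asked, in the order asked, and still so for the second after the job is handed in, with the robot touching nothing.
It also fails if it takes over 35 s, if anything falls off the work surface, if the arm or the gripper's body presses on something with over 40 N, if the wrist force passes 120 N, or if a joint passes its speed limit or range.

## Robot

A 6-joint arm with a two-finger parallel gripper is mounted at the origin on the work surface. World frame = base frame: x ahead of the robot, y to its left, z up, the work surface at z = 0. Lengths are in m, angles in rad, forces in N, time in s.
With the tool pointing down it reaches from about 0.325 to 1 m from the base axis. Payload 5.1 kg.
Tool frame: the origin (TCP) lies at the very end of the fingers, on their centre line; the grasp point (between the pads) lies bot.grip_depth behind it (bot.grip_depth is the distance from the TCP to the grasp point, in m); x points along the fingers, y is the direction in which the jaws open and shut, and the axes are right-handed (so a half turn about x gives the same grasp; the last joint's range is limited). The gripper opens to 85 mm and grips with 20 to 120 N. Pads are 22 mm wide; open, the fingers measure 114 mm over their backs; the gripper's body (76 mm by 85 mm) begins 54 mm behind the grasp point. The pads swing forward as they close: fully open they stand 13 mm farther back than shut.
Start: joints at [1.127, 0.124, 1.65, -0, 1.367, -0.083], TCP at [0.229, 0.608, 0.231] pointing down, gripper open.
Joint ranges: [-2.61, 2.61], [-1.02, 2.33], [0.03, 2.71], [-1.35, 4.49], [0.32, 2.68], [-2.91, 2.91]. Speed limits (rad/s): [2.57, 2.57, 3.14, 3.14, 3.14, 3.14].

## Interface

Orientations are given as a rotation vector (axis times angle).
In Python, from rig import bot gives the robot as it stands. The module is installed in compiled form; this text tells all that it offers.
- The arm moves only by the shell command python3 -m pendant 'ROWS' [FORCE]. ROWS is text: rows parted by semicolons, each of 7 numbers parted by spaces: the shift along the tool's x, y, z in m, then the turn, a rotation vector about the tool's x, y, z in degrees, then the finger opening in m, from 0 to 0.0854. A call has 1 to 10 rows; each row is the pose to reach, as a shift and turn from the pose commanded when the call began, along the tool's axes at that moment; what a row does not reach only later rows make up. A row lasts 1/12 s, in which the tool goes at most 41.7 mm and 7.16 degrees, less where a joint would pass 70% of its speed; a pose out of reach is approached as far as the arm can. A call with a gripper value outside its range is refused whole. The fingers move at their own pace and stop on an object; FORCE is the grip in N (left out, the last holds). Time passes only in rows, so rows that repeat a pose let the fingers close. It gives the time, the measured TCP pose, the force and the opening at its end, in the units of the state.
- bot.get_obs(): the state, without advancing time (a new reading comes with each control period).
- bot.get_image(name): name is "scene" or "top" or "wrist"; returns a dict with "pixels" (384x512x3 uint8, red, green, blue), "z_map" (384x512 float32, m along the optical axis (not along the pixel's ray), 0 where there is no reading), "camera_matrix" (3x3 intrinsics, pixels), "k1" (the pictures are not rectified: a ray, as slopes to the right and down, at radius r is drawn at 1 + k1 r^2 times it, then the intrinsics apply), "world_to_cam" (4x4, takes a point from world to camera coordinates). Camera axes: x right, y down, z forward; pixel columns grow to the right and rows downward; lengths in m; the calibration is good to about 2 mm. A picture is of the moment at which its call begins.
- bot.sign_off(): hands the job in, once; it reports no verdict.
The state is a dict: "time_s": time; "q": joint angles; "qvel": joint speeds; "tau": joint torques, N m; "position": TCP position; "tool_rot": TCP orientation; "ft_force": force on the tool from outside, world axes, zero at the start; "torque": the same for the moment, N m; "finger_gap": opening from 0.0 (shut) to 1.0 (fully open).
Only numpy, scipy, OpenCV 4.12 (cv2) and the standard library are available. Lean on these libraries where they do the work, as an engineer would, in place of code of your own. Each camera call takes 0.05 s, during which the arm holds its last target.

## Working session

There is one attempt and no reset: what is moved stays moved. The work goes in short steps, Python scripts to look and compute and a shell command to move; the robot and the scene stay as the last step left them, time stands still between calls to the robot, and variables do not carry over. Pictures are saved under pics/ and viewed, and the job is handed in when it is done.

```bash
mkdir -p pics
python3 - <<'E'
from rig import bot
import cv2,numpy as np
o=bot.get_obs(); print({k:np.round(v,3) for k,v in o.items()}, bot.grip_depth)
for n in ("scene","top","wrist"):
    im=bot.get_image(n); np.savez(f"{n}0.npz",**im)
    cv2.imwrite(f"pics/{n}0.png",im["pixels"][:,:,::-1])
    print(n,im["camera_matrix"],im["k1"],im["world_to_cam"].round(4))
E
```

```text
{'time_s': np.float64(0.0), 'q': array([ 1.127,  0.125,  1.652, -0.   ,  1.367, -0.083]), 'qvel': array([ 0.   , -0.   ,  0.002,  0.001, -0.001,  0.001]), 'tau': array([ 0.0000e+00, -4.2361e+01, -3.6546e+01, -0.0000e+00,  7.0000e-03,
        0.0000e+00]), 'position': array([0.229, 0.608, 0.23 ]), 'tool_rot': array([ 0.282,  1.553, -0.285]), 'ft_force': array([0.096, 0.098, 0.229]), 'torque': array([-0.002, -0.016,  0.053]), 'finger_gap': np.float64(0.999)} 0.0187
scene [[383.1645994    0.         255.88585738]
 [  0.         383.1645994  197.00485003]
 [  0.           0.           1.        ]] -0.02302248649672109 [[ 0.5798  0.8146  0.0161 -0.2972]
 [ 0.501  -0.3408 -0.7956 -0.1717]
 [-0.6426  0.4693 -0.6057  0.9766]
 [ 0.      0.      0.      1.    ]]
top [[432.88222077   0.         256.40165632]
 [  0.         432.88222077 193.00362579]
 [  0.           0.           1.        ]] 0.029402523914119762 [[-0.0297 -0.9995 -0.0111  0.0464]
 [-0.9909  0.0309 -0.1313  0.4438]
 [ 0.1315  0.0071 -0.9913  0.7628]
 [ 0.      0.      0.      1.    ]]
wrist [[327.60915639   0.         255.88810683]
 [  0.         327.60915639 192.22810449]
 [  0.           0.           1.        ]] -0.08623631517098804 [[ 0.3529  0.9356 -0.0029 -0.6481]
 [ 0.9028 -0.3397  0.2637 -0.0338]
 [ 0.2458 -0.0957 -0.9646  0.3799]
 [ 0.      0.      0.      1.    ]]
```

View pics/scene0.png

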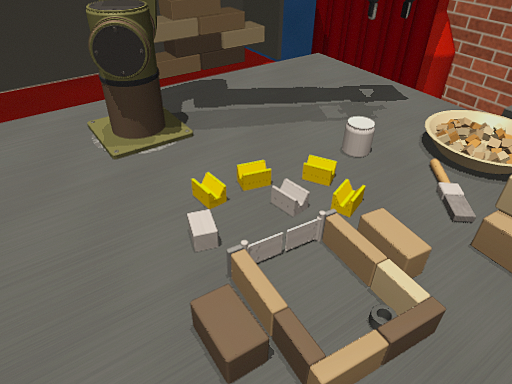

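View pics/top0.png

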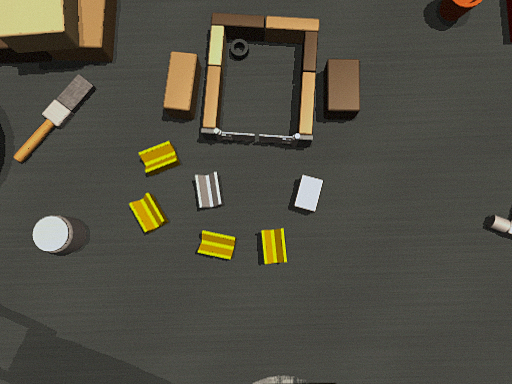

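View pics/wrist0.png

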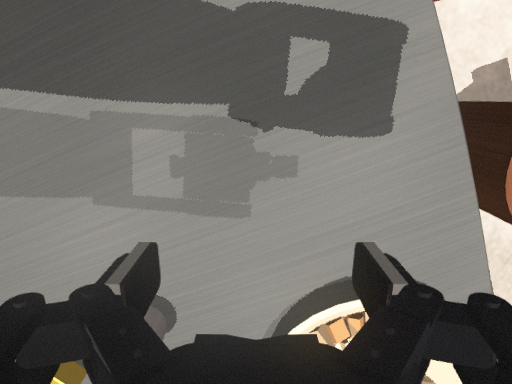

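The scene and top views agree. In the top view the candidates are:
- the grey grooved block at (208,190)
- the plain grey block at (309,194)
- yellow grooved look-alikes at (158,156), (147,212), (217,245) and (274,246)

The description fits the grey grooved one at (208,190). The flap door runs from (212,132) to (302,138). Next I'll measure and check a close crop.

```bash
cat > h.py <<'E'
import numpy as np,cv2
def ray(im,uv,z):
    K=im["camera_matrix"];k=float(im["k1"]);T=im["world_to_cam"]
    uv=np.atleast_2d(uv).astype(float)
    d=np.c_[(uv[:,0]-K[0,2])/K[0,0],(uv[:,1]-K[1,2])/K[1,1]]
    s=d.copy()
    for _ in range(10): s=d/(1+k*(s**2).sum(1,keepdims=True))
    D=np.c_[s,np.ones(len(s))]@T[:3,:3]; C=-T[:3,:3].T@T[:3,3]
    return C+D*((z-C[2])/D[:,2])[:,None]
def pts(im):
    K=im["camera_matrix"];k=float(im["k1"]);T=im["world_to_cam"];Z=im["z_map"]
    h,w=Z.shape;u,v=np.meshgrid(np.arange(w),np.arange(h))
    d=np.stack([(u-K[0,2])/K[0,0],(v-K[1,2])/K[1,1]],-1);s=d.copy()
    for _ in range(10): s=d/(1+k*(s**2).sum(-1,keepdims=True))
    P=np.concatenate([s*Z[...,None],Z[...,None]],-1)
    return (P-T[:3,3])@T[:3,:3]
E
python3 - <<'E'
from h import *
im=dict(np.load("top0.npz")); P=pts(im)
rgb=im["pixels"]
print("bench z",np.median(P[280:340,350:420,2]))
c=cv2.resize(rgb[110:225,180:340],None,fx=5,fy=5,interpolation=cv2.INTER_NEAREST)
cv2.imwrite("pics/crop0.png",c[:,:,::-1])
Z=P[...,2]
for name,(u0,u1,v0,v1) in dict(vee=(188,230,165,215),plain=(288,330,170,215)).items():
    sub=Z[v0:v1,u0:u1]; m=((sub>0.012)).astype(np.uint8)
    v,u=np.nonzero(m); Q=P[v0+v,u0+u]; t=Q[Q[:,2]>0.031]
    r=cv2.minAreaRect((t[:,:2]*1000).astype(np.float32)); print(name,len(t),r,cv2.boxPoints(r).round(0).tolist(),np.median(t[:,2]))
# posts/ bay walls
B=P[5:145,195:325].reshape(-1,3); w=B[(B[:,2]>0.045)&(B[:,2]<0.07)]
r=cv2.minAreaRect((w[:,:2]*1000).astype(np.float32)); print("bay",r,cv2.boxPoints(r).round(0).tolist())
E
```

```text
bench z -0.0014607285342360917
vee 336 ((406.2358703613281, 94.62757873535156), (178.9199981689453, 57.144447326660156), 28.13690185546875) [[314.0, 78.0], [341.0, 27.0], [499.0, 112.0], [472.0, 162.0]] 0.03606227897355243
plain 757 ((399.87005615234375, -36.375282287597656), (50.94157028198242, 165.9561767578125), 59.92993927001953) [[315.0, -17.0], [459.0, -100.0], [484.0, -56.0], [341.0, 27.0]] 0.036730183565846695
bay ((662.000732421875, 29.50218963623047), (223.8673095703125, 232.11468505859375), 84.17192077636719) [[535.0, -70.0], [766.0, -94.0], [789.0, 129.0], [558.0, 153.0]]
```

View pics/crop0.png

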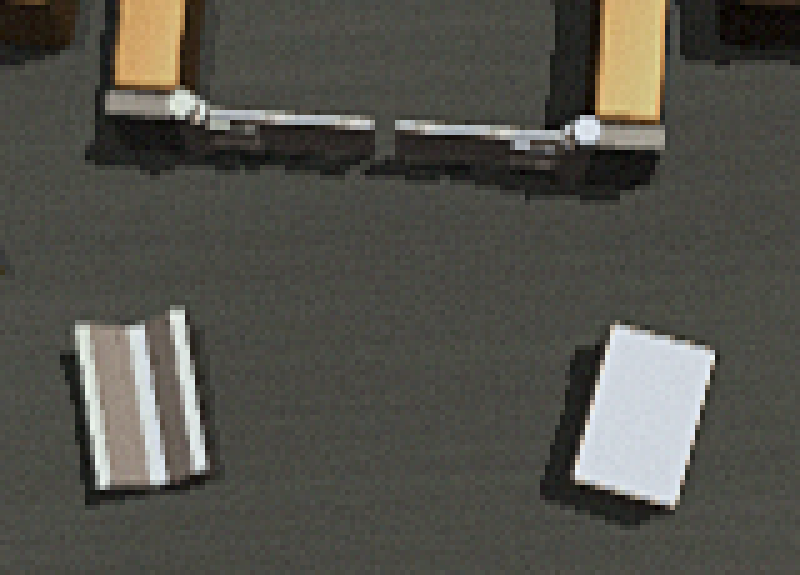

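The crop confirms the choice. The grooved grey block's top corners are at crop (76,323), (184,308), (211,470) and (95,489). The flat plain block is at (573–716, 322–508), and the post tops are at (182,102) and (587,128).

```bash
python3 - <<'E'
from h import *
im=dict(np.load("top0.npz"))
f=lambda L:np.array([180,110])+(np.array(L)+.5)/5-.5
def rect(n,L,z):
    p=ray(im,f(L),z)[:,:2]*1000; c=p.mean(0); a=(p[0]+p[1]-p[2]-p[3])/2; b=(p[0]+p[3]-p[1]-p[2])/2
    print(n,p.round(0).tolist(),c.round(1),"len",np.linalg.norm(a).round(1),np.degrees(np.arctan2(a[1],a[0])).round(1),"wid",np.linalg.norm(b).round(1),np.degrees(np.arctan2(b[1],b[0])).round(1))
    return c
v=rect("vee",[(76,323),(184,308),(211,470),(95,489)],.038)
pl=rect("plain",[(615,322),(716,350),(678,508),(573,478)],.038)
p=ray(im,f([(182,102),(587,128)]),.06)[:,:2]*1000
print("posts",p,np.linalg.norm(p[0]-p[1]))
l=ray(im,f([(208,111),(375,124),(395,124),(565,136)]),.05)[:,:2]*1000; print("flap",l.round(1))
# walls inner edges orig px at z .055 (top): far wall front edge, inner sides
w=ray(im,[(224,28),(220,133),(303,32),(299,134),(239,48)],.055)[:,:2]*1000; print(w.round(1))
o=p.mean(0); d=p[0]-p[1]; th=np.arctan2(d[1],d[0])-np.pi/2
R=np.array([[np.cos(th),-np.sin(th)],[np.sin(th),np.cos(th)]])
print("bay",o,np.degrees(th)); 
for n,q in (("vee",v),("plain",pl)): print(n,"in bay",((q-o)@R).round(1))
print("collar bay",((ray(im,[(239,48)],.02)[:,:2]*1000-o)@R).round(1), "flap",((l-o)@R).round(1),"w",((w-o)@R).round(1))
E
python3 - <<'E'
from h import *
im=np.load("top0.npz")["pixels"]
cv2.imwrite("pics/crop1.png",cv2.resize(im[5:145,195:325],None,fx=4,fy=4,interpolation=cv2.INTER_NEAREST)[:,:,::-1])
E
```

```text
vee [[482.0, 144.0], [486.0, 105.0], [427.0, 96.0], [421.0, 138.0]] [453.9 120.5] len 60.8 7.0 wid 41.0 96.9
plain [[476.0, -52.0], [465.0, -88.0], [408.0, -72.0], [420.0, -35.0]] [442.  -61.7] len 59.3 -16.7 wid 38.5 72.3
posts [[557.22336349 101.69622495]
 [542.91848171 -43.00552566]] 145.40710530204345
flap [[556.4  93.3]
 [549.6  32.8]
 [549.4  25.5]
 [542.9 -35.9]]
[[752.7  83.7]
 [552.9  95.1]
 [739.6 -62.5]
 [546.4 -47.2]
 [712.8  56.8]]
bay [550.0709226   29.34534965] -5.645784694074002
vee in bay [-104.6   81.3]
plain in bay [ -98.6 -101.3]
collar bay [[176.1  46.3]] flap [[  0.   64.3]
 [ -0.8   3.4]
 [ -0.3  -3.9]
 [ -0.7 -65.6]] w [[196.3  74. ]
 [ -3.7  65.7]
 [197.6 -72.8]
 [  3.8 -76.5]
 [159.2  43.3]]
```

View pics/crop1.png

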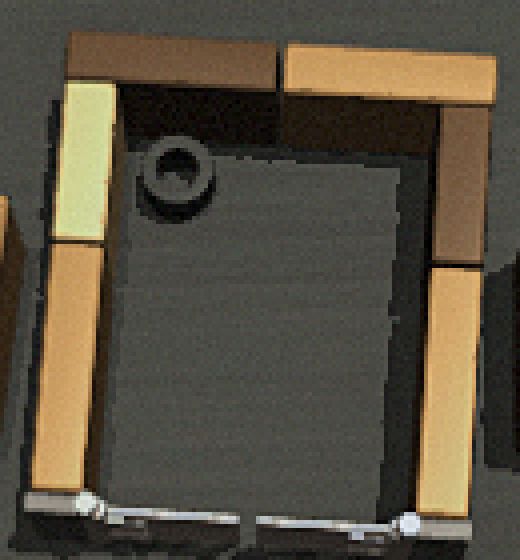

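```bash
cat > go.py <<'E'
import sys,numpy as np
from rig import bot
from scipy.spatial.transform import Rotation as Ro
def go(x,y,z,jaw):
    o=bot.get_obs(); R=Ro.from_rotvec(o["tool_rot"]).as_matrix()
    print("t",o["time_s"].round(2),"pos",(o["position"]*1000).round(1),"jaw",np.degrees(np.arctan2(R[1,1],R[0,1])).round(1),"down",R[:,0].round(3),"F",o["ft_force"].round(1),"gap",o["finger_gap"].round(3),"q6",o["q"][5].round(2))
    best=None
    for a in (jaw,jaw+180):
        a=np.radians(a); X=np.array([0,0,-1.]);Y=np.array([np.cos(a),np.sin(a),0]);T=np.c_[X,Y,np.cross(X,Y)]
        rv=Ro.from_matrix(R.T@T).as_rotvec(degrees=True)
        if best is None or np.linalg.norm(rv)<np.linalg.norm(best): best=rv
    print("shift mm",(R.T@(np.array([x,y,z])-o["position"])*1000).round(1),"turn",best.round(2))
if __name__=="__main__": go(*map(float,sys.argv[1:]))
E
python3 go.py .454 .1205 .10 97
```

```text
Traceback (most recent call last):
  File "go.py", line 13, in <module>
    if __name__=="__main__": go(*map(float,sys.argv[1:]))
                             ~~^^^^^^^^^^^^^^^^^^^^^^^^^^
  File "go.py", line 6, in go
    print("t",o["time_s"].round(2),"pos",(o["position"]*1000).round(1),"jaw",np.degrees(np.arctan2(R[1,1],R[0,1])).round(1),"down",R[:,0].round(3),"F",o["ft_force"].round(1),"gap",o["finger_gap"].round(3),"q6",o["q"][5].round(2))
              ^^^^^^^^^^^^^^^^^
AttributeError: 'float' object has no attribute 'round'
```

```bash
sed -i 's/o\["time_s"\].round(2)/round(float(o["time_s"]),2)/; s/o\["finger_gap"\].round(3)/round(float(o["finger_gap"]),3)/' go.py
python3 go.py .454 .1205 .10 97
```

```text
t 0.15 pos [229.3 607.7 230.3] jaw 69.3 down [-0.001 -0.002 -1.   ] F [-0.2  0.2  0.4] gap 1.0 q6 -0.08
shift mm [ 130.9 -376.3  382.2] turn [-27.67  -0.03   0.09]
```

```bash
R="";  python3 -m pendant '0.11 -0.376 0.382 -27.7 0 0 0.06;0.11 -0.376 0.382 -27.7 0 0 0.06;0.11 -0.376 0.382 -27.7 0 0 0.06;0.11 -0.376 0.382 -27.7 0 0 0.06;0.11 -0.376 0.382 -27.7 0 0 0.06;0.11 -0.376 0.382 -27.7 0 0 0.06;0.11 -0.376 0.382 -27.7 0 0 0.06;0.11 -0.376 0.382 -27.7 0 0 0.06;0.11 -0.376 0.382 -27.7 0 0 0.06;0.11 -0.376 0.382 -27.7 0 0 0.06'; python3 go.py .454 .1205 .12 97
```

```text
time_s: 0.98
position: [0.4006, 0.2359, 0.1472]
tool_rot: [-0.097, 1.568, 0.097]
ft_force: [1.3, 0.5, -0.9]
finger_gap: 0.703
t 0.98 pos [400.6 235.9 147.2] jaw 97.1 down [ 0.  0. -1.] F [ 1.3  0.5 -0.9] gap 0.703 q6 -1.28
shift mm [  27.2 -121.1   38.8] turn [ 0.06  0.02 -0.  ]
```

```bash
python3 -m pendant '0.027 -0.12 0.038 0 0 0 0.06;0.027 -0.12 0.038 0 0 0 0.06;0.027 -0.12 0.038 0 0 0 0.06;0.027 -0.12 0.038 0 0 0 0.06;0.027 -0.12 0.038 0 0 0 0.06;0.027 -0.12 0.038 0 0 0 0.06'; python3 go.py .454 .1205 .12 97
python3 - <<'E'
from rig import bot
import cv2,numpy as np
im=bot.get_image("wrist"); np.savez("wrist1.npz",**im); cv2.imwrite("pics/wrist1.png",im["pixels"][:,:,::-1])
E
```

```text
time_s: 1.48
position: [0.4526, 0.1234, 0.1204]
tool_rot: [-0.095, 1.569, 0.096]
ft_force: [-1.0, 0.2, 0.5]
finger_gap: 0.703
t 1.48 pos [452.6 123.4 120.4] jaw 97.0 down [-0.001  0.    -1.   ] F [-1.   0.2  0.5] gap 0.703 q6 -1.54
shift mm [ 0.4 -3.   1. ] turn [-0.04 -0.04 -0.03]
```

View pics/wrist1.png

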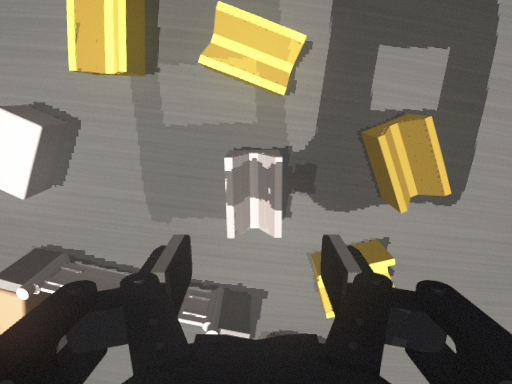

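The wrist view shows the grey grooved block at (254,195), between the jaws. One yellow look-alike is at about (355,275), near the right finger, so I'll check that clearance.

Run:
```python
from h import *
im=dict(np.load("wrist1.npz"))
print("vee",(ray(im,[(225,157),(283,155),(283,237),(227,238)],.038)*1000).round(1)[:,:2].tolist())
print("yel",(ray(im,[(312,250),(331,316),(380,241)],.038)*1000).round(1)[:,:2].tolist())
t=dict(np.load("top0.npz"))
print("yel top",(ray(t,[(139,153),(172,141),(178,161),(146,172),(164,224),(130,206)],.038)*1000).round(1)[:,:2].tolist())
```

```text
vee [[424.0, 98.0], [417.7, 137.8], [478.4, 146.6], [484.2, 105.4]]
yel [[486.3, 169.9], [542.6, 195.6], [473.1, 220.2]]
yel top [[524.6, 245.8], [545.3, 185.2], [507.4, 174.4], [488.8, 232.9], [393.0, 200.2], [427.4, 261.5]]
```

```bash
python3 -m pendant '0.04 -0.002 0 0 0 0 0.06;0.08 -0.002 0 0 0 0 0.06;0.1 -0.002 0 0 0 0 0.06;0.11 -0.002 0 0 0 0 0.06;0.115 -0.002 0 0 0 0 0.06;0.115 -0.002 0 0 0 0 0.06' 40; python3 go.py .4525 .1213 .005 97.2
```

```text
time_s: 2.03
position: [0.4529, 0.1224, 0.0056]
tool_rot: [-0.098, 1.569, 0.098]
ft_force: [0.1, 0.3, 0.2]
finger_gap: 0.7
t 2.03 pos [452.9 122.4   5.6] jaw 97.1 down [-0.  0. -1.] F [0.1 0.3 0.2] gap 0.7 q6 -1.55
shift mm [ 0.6 -1.  -0.5] turn [-0.07 -0.02 -0.  ]
```

```bash
python3 -m pendant '0 0 0 0 0 0 0.048;0 0 0 0 0 0 0.044;0 0 0 0 0 0 0.04;0 0 0 0 0 0 0.034;0 0 0 0 0 0 0.034;0 0 0 0 0 0 0.034' 40; python3 go.py .456 .035 .005 84.3
```

```text
time_s: 2.53
position: [0.4549, 0.1218, 0.0077]
tool_rot: [-0.096, 1.565, 0.097]
ft_force: [-0.5, 1.3, 6.8]
finger_gap: 0.46
t 2.53 pos [454.9 121.8   7.7] jaw 97.0 down [ 0.004  0.001 -1.   ] F [-0.5  1.3  6.8] gap 0.46 q6 -1.55
shift mm [  2.6 -86.3  -9.5] turn [12.72  0.21 -0.05]
```

```bash
python3 -m pendant '0 -0.005 -0.001 1 0 0 0.034;0 -0.014 -0.002 2.5 0 0 0.034;0 -0.025 -0.004 4 0 0 0.034;0 -0.036 -0.006 5.5 0 0 0.034;0 -0.047 -0.007 7 0 0 0.034;0 -0.058 -0.009 8.5 0 0 0.034;0 -0.069 -0.01 10 0 0 0.034;0 -0.079 -0.012 11.5 0 0 0.034;0 -0.087 -0.013 12.7 0 0 0.034;0 -0.087 -0.013 12.7 0 0 0.034'; python3 go.py .5 .0293 .0055 84.3
python3 - <<'E'
from rig import bot
import cv2,numpy as np
for n in ("scene","top"):
    im=bot.get_image(n); np.savez(n+"2.npz",**im); cv2.imwrite(f"pics/{n}2.png",im["pixels"][:,:,::-1])
E
```

```text
time_s: 3.37
position: [0.4529, 0.0331, 0.0077]
tool_rot: [0.081, 1.565, -0.079]
ft_force: [0.7, 1.4, 6.5]
finger_gap: 0.461
t 3.37 pos [452.9  33.1   7.7] jaw 84.2 down [ 0.004  0.001 -1.   ] F [0.7 1.4 6.5] gap 0.461 q6 -1.52
shift mm [ 2.4  1.  47.2] turn [-0.13  0.24 -0.09]
```

View pics/scene2.png

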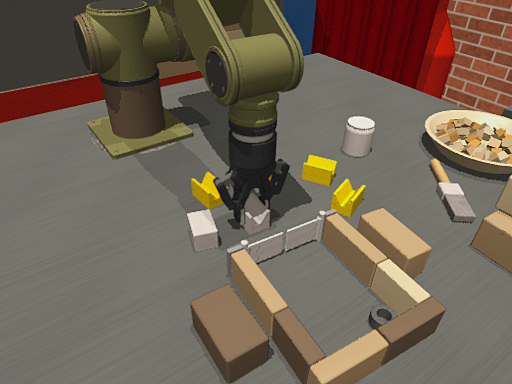

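View pics/top2.png

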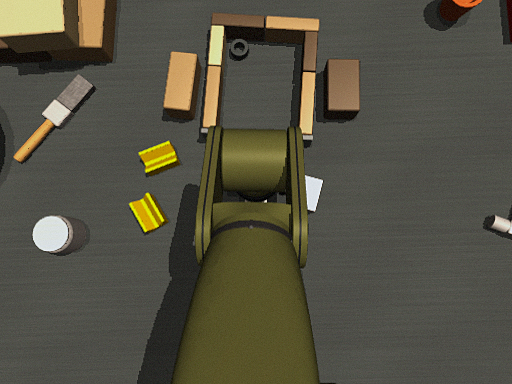

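The scene view shows the block gripped, square to the flaps, at about (255,215). The plain block at (203,230) hasn't moved. Next I'll drive in along bay x.

```bash
python3 -m pendant '0 0 0.006 0 0 0 0.034;0 0 0.018 0 0 0 0.034;0 0 0.032 0 0 0 0.034;0 0 0.046 0 0 0 0.034;0 0 0.06 0 0 0 0.034;0 0 0.072 0 0 0 0.034;0 0 0.084 0 0 0 0.034;0 0 0.096 0 0 0 0.034;0 0 0.108 0 0 0 0.034;0 0 0.118 0 0 0 0.034'; python3 go.py .67 .0107 .0055 84.3
python3 - <<'E'
from rig import bot
import cv2,numpy as np
for n in ("scene","wrist"):
    im=bot.get_image(n); cv2.imwrite(f"pics/{n}3.png",im["pixels"][:,:,::-1])
E
```

```text
time_s: 4.3
position: [0.5611, 0.0228, 0.0078]
tool_rot: [0.079, 1.591, -0.077]
ft_force: [-35.9, 4.8, 39.8]
finger_gap: 0.463
t 4.3 pos [561.1  22.8   7.8] jaw 84.3 down [-0.022  0.002 -1.   ] F [-35.9   4.8  39.8] gap 0.463 q6 -1.53
shift mm [ -0.2  -1.3 109.6] turn [ 0.01 -1.26 -0.  ]
```

View pics/scene3.png

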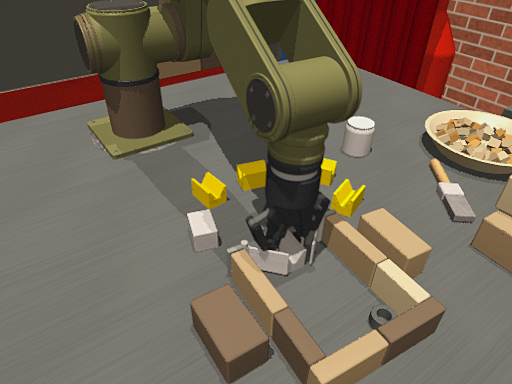

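View pics/wrist3.png

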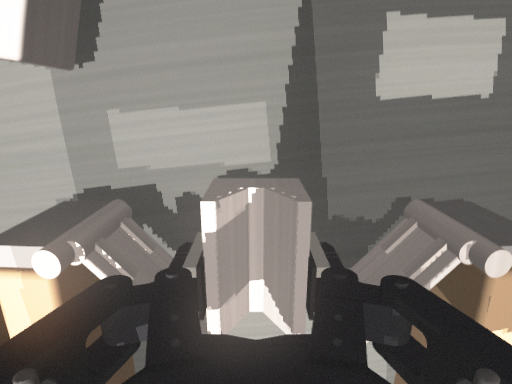

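Both views show the flaps opening inward around the block, with the left post at wrist (50–130,205–265) and the right at (405–500,205–265). The force has risen to 36 N back and 40 N up. I'll ease the downward bias, re-centre a little, hold and read the force again.

```bash
python3 -m pendant '-0.001 0 -0.004 0 0 0 0.034;-0.002 0.001 -0.006 0 0 0 0.034;-0.002 0.002 -0.006 0 0 0 0.034'; python3 go.py .67 .0107 .0055 84.3; python3 -c "
from rig import bot;print(bot.get_obs()['torque'].round(2))"
```

```text
time_s: 4.65
position: [0.5614, 0.0244, 0.0075]
tool_rot: [0.077, 1.571, -0.078]
ft_force: [-5.1, -1.3, 1.8]
finger_gap: 0.462
t 4.65 pos [561.4  24.4   7.5] jaw 84.3 down [-0.002 -0.    -1.   ] F [-5.1 -1.3  1.8] gap 0.462 q6 -1.52
shift mm [  1.8  -2.9 109.4] turn [ 0.04 -0.11  0.03]
[-0.27  0.51 -0.15]
```

The load was bench friction from pressing down, and it is now 5 N. I'll continue more slowly with that bias removed.

```bash
python3 -m pendant '0 0 0.004 0 0 0 0.034;0 0 0.01 0 0 0 0.034;0 0 0.017 0 0 0 0.034;0 0 0.024 0 0 0 0.034;0 0 0.031 0 0 0 0.034;0 0 0.037 0 0 0 0.034;0 0 0.042 0 0 0 0.034'; python3 go.py .67 .0107 .0075 84.3
```

```text
time_s: 5.23
position: [0.6019, 0.0206, 0.0077]
tool_rot: [0.079, 1.577, -0.078]
ft_force: [-10.1, 3.7, 6.3]
finger_gap: 0.457
t 5.23 pos [601.9  20.6   7.7] jaw 84.3 down [-0.007  0.001 -1.   ] F [-10.1   3.7   6.3] gap 0.457 q6 -1.53
shift mm [-0.3 -3.1 68.8] turn [-0.01 -0.43 -0.  ]
```

```bash
python3 -m pendant '-0.001 0 0.007 0 0 0 0.034;-0.001 0 0.015 0 0 0 0.034;-0.001 -0.001 0.023 0 0 0 0.034;-0.001 -0.001 0.031 0 0 0 0.034;-0.001 -0.002 0.039 0 0 0 0.034;-0.001 -0.002 0.047 0 0 0 0.034;-0.001 -0.003 0.055 0 0 0 0.034;-0.001 -0.003 0.062 0 0 0 0.034;-0.001 -0.003 0.068 0 0 0 0.034;-0.001 -0.003 0.068 0 0 0 0.034'; python3 go.py .67 .0107 .0075 84.3
python3 - <<'E'
from rig import bot
import cv2,numpy as np
for n in ("scene","wrist"):
    im=bot.get_image(n); cv2.imwrite(f"pics/{n}4.png",im["pixels"][:,:,::-1])
E
```

```text
time_s: 6.07
position: [0.673, 0.0101, 0.0084]
tool_rot: [0.078, 1.568, -0.078]
ft_force: [-1.1, 0.2, -5.6]
finger_gap: 0.461
t 6.07 pos [673.   10.1   8.4] jaw 84.3 down [ 0.001 -0.    -1.   ] F [-1.1  0.2 -5.6] gap 0.461 q6 -1.54
shift mm [ 0.9  0.3 -3.1] turn [0.01 0.07 0.01]
```

View pics/scene4.png

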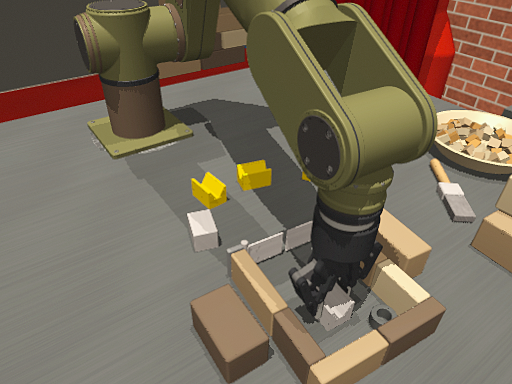

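View pics/wrist4.png

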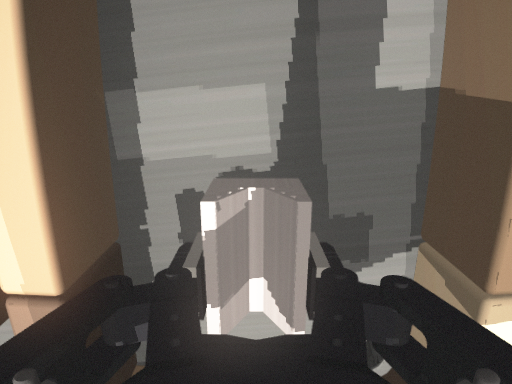

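The flaps at scene (265,248) and (300,235) have shut behind the block, which is at bay x of about 124 mm. The −5.6 N reading means the gripper is carrying the block's weight, so I'll set it down before opening.

```bash
python3 -m pendant '0.001 0 0 0 0 0 0.034;0.002 0 0 0 0 0 0.034;0.002 0 0 0 0 0 0.034;0.002 0 0 0 0 0 0.045;0.002 0 0 0 0 0 0.06;0.002 0 0 0 0 0 0.06;0.002 0 0 0 0 0 0.06;0.002 0 0 0 0 0 0.06'; python3 go.py .67 .0107 .0075 84.3
```

```text
time_s: 6.83
position: [0.6722, 0.0105, 0.0071]
tool_rot: [0.078, 1.568, -0.078]
ft_force: [-0.5, 0.4, 0.4]
finger_gap: 0.702
t 6.83 pos [672.2  10.5   7.1] jaw 84.3 down [ 0.001 -0.    -1.   ] F [-0.5  0.4  0.4] gap 0.702 q6 -1.54
shift mm [-0.4 -0.  -2.2] turn [ 0.03  0.07 -0.  ]
```

Released. I'll lift straight up, then retreat towards the robot while staying high.

```bash
python3 -m pendant '-0.01 0 0 0 0 0 0.06;-0.03 0 0 0 0 0 0.06;-0.06 0 0 0 0 0 0.06;-0.09 0 0 0 0 0 0.06;-0.12 0 0 0 0 0 0.06;-0.15 0 0 0 0 0 0.06;-0.18 0 0 0 0 0 0.06;-0.21 0 0 0 0 0 0.06' && python3 -m pendant '0 0.03 -0.03 0 0 0 0.06;0 0.06 -0.06 0 0 0 0.06;0 0.09 -0.09 0 0 0 0.06;0 0.12 -0.12 0 0 0 0.06;0 0.15 -0.15 0 0 0 0.06;0 0.18 -0.18 0 0 0 0.06;0 0.21 -0.2 0 0 0 0.06;0 0.24 -0.2 0 0 0 0.06;0 0.27 -0.2 0 0 0 0.06;0 0.3 -0.2 0 0 0 0.06'
python3 - <<'E'
from rig import bot
import cv2,numpy as np
for n in ("scene","top"):
    im=bot.get_image(n); np.savez(n+"5.npz",**im); cv2.imwrite(f"pics/{n}5.png",im["pixels"][:,:,::-1])
E
```

```text
time_s: 7.5
position: [0.6715, 0.0105, 0.2191]
tool_rot: [0.078, 1.568, -0.078]
ft_force: [0.6, 0.0, -0.1]
finger_gap: 0.705
time_s: 8.33
position: [0.5017, 0.3306, 0.218]
tool_rot: [0.078, 1.568, -0.076]
ft_force: [1.0, 0.1, -0.5]
finger_gap: 0.702
```

View pics/scene5.png

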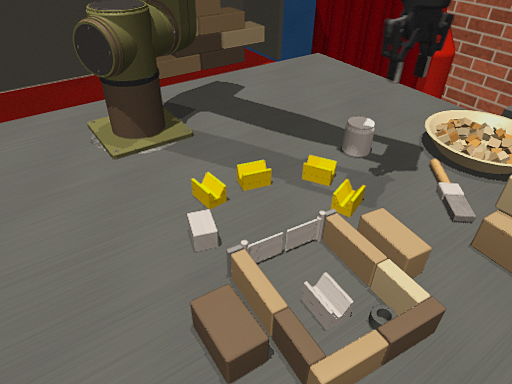

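View pics/top5.png

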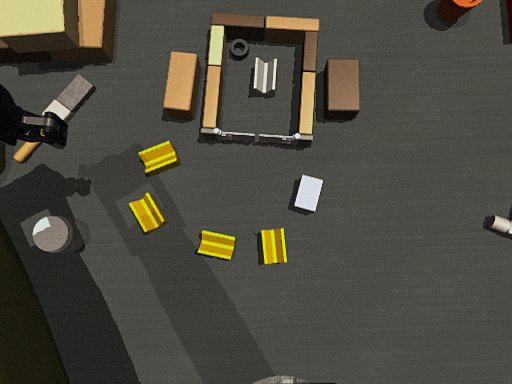

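The vee block sits upright inside the bay at top (265,76) and the flaps are shut at (212–298,133). The plain block is still at (309,194). I'll do one numeric check, then hand in.

Run:
```python
from h import *
a=dict(np.load("top0.npz"));b=dict(np.load("top5.npz"))
for n,(u0,u1,v0,v1) in dict(plain=(290,328,170,216),flaps=(205,310,125,145),y1=(258,292,222,270),y2=(194,240,228,264)).items():
    print(n,np.abs(a["pixels"][v0:v1,u0:u1].astype(int)-b["pixels"][v0:v1,u0:u1]).mean().round(2))
p=ray(b,[(253,93),(273,96),(257,58),(277,59)],.038)[:,:2]*1000
th=np.radians(-5.65);R=np.array([[np.cos(th),-np.sin(th)],[np.sin(th),np.cos(th)]])
print("vee corners in bay",((p-[550.1,29.3])@R).round(0).tolist())
```

```text
plain 4.5
flaps 4.36
y1 3.8
y2 4.29
vee corners in bay [[81.0, 12.0], [78.0, -25.0], [150.0, 10.0], [150.0, -28.0]]
```

```bash
sleep 1; python3 -m pendant '0 0.3 0 0 0 0 0.06' >/dev/null; python3 -m pendant '0 0 0 0 0 0 0.06;0 0 0 0 0 0 0.06;0 0 0 0 0 0 0.06;0 0 0 0 0 0 0.06'; python3 -c "
from rig import bot
print(bot.sign_off())"
```

```text
time_s: 8.85
position: [0.5065, 0.3693, 0.217]
tool_rot: [0.078, 1.569, -0.079]
ft_force: [-0.5, 0.8, 0.1]
finger_gap: 0.7
the job is handed in; nothing more can be done
None
```

The vee block is inside the cooling bay, upright and released, with both flaps shut behind it; I handed the job in at about 8.9 s. I pinched it by its flat sides, slid it along the bench in front of the door and pushed it straight in. I then opened the jaws, lifted the gripper clear and moved it away.

- **Position:** the last top view puts the block at about bay x 80–150 mm, y −27 to +11 mm. That is past the 65 mm the flaps sweep and clear of the collar. I picked those corners by eye, so the 70 mm length is about 10 mm too long. The tool position at release gives about x 94–154 mm, also clear.
- **Other objects:** around the flaps, the plain block and two of the yellow look-alikes, the before and after top pictures differ only at noise level. The other two yellow ones look unmoved by eye.
- **Forces:** the wrist force peaked in my readings at about 54 N (36 N back, 40 N up) as the block opened the flaps. I put this down to pressing the block onto the bench; it fell to about 5 N once I eased the tool up, and I saw no contact with the gripper's body.
- **Lift at the end:** just before release the gripper read about 6 N of the block's weight, so it may have been up to a millimetre off the bench. I lowered it before opening the jaws.

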